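Refit the hand grip on the steam wand

TASK

The drilled black hand grip of the espresso machine's steam wand is off and lies on the counter. Thread it over the wand's tip and work it up the wand and round the bend by feel, without letting it bind (it should never need more than about 10 N), then seat it against the brass nut at the ball joint with a short steady push of about 10 N and let go. Leave the wand standing where it is and do not disturb the jug, the tamper and the cup.

Things in the scene. Friction and masses are not known exactly. Their poses are not given: they have to be found in the camera images.
- grip: hand grip of black hard plastic, 40 g: a stubby sleeve 28 mm long, round with four flats, 34 mm over opposite flats (each flat 22 mm wide), drilled through by a 15.4 mm bore. Origin at its centre, own x along the bore; both ends alike. It slides easily on the tube. It starts lying on the counter on one flat, centre 17 mm up, bore level.
- wand: steam wand, 12 mm steel tube, standing out from the espresso machine 255 mm above the counter. Origin at the centre of its 33 mm ball joint, x level outwards along the tube, z up. Straight up to x = 116 mm, then bent down 40 degrees in its xz plane (60 mm radius on the centre line) into a straight 80 mm end leg. It swings about the vertical on the ball joint, stiffly (3 N m).
- wand_end: end leg of the same wand. Origin at the extreme tip (rounded, 6 mm radius); own x runs along the leg's centre line from the tip up to the bend (80 mm), rising at 40 degrees; own z is square to it in the plane of the bend, leaning upwards; the tip is about 190 mm above the counter.
- nut: brass gland nut, 33 mm over its corners, round the wand beside the ball joint. Origin and axes are those of wand; it spans x = 16 to 36 mm and its flat outer face is at x = 36 mm. The grip is home when its end bears on this face, its centre at x = 50 mm. The machine's flat front panel stands 60 mm behind the ball centre and reaches from 230 to 400 mm above the counter.
- jug: steel milk jug, 84 mm across, 100 mm high, with a handle; origin under its centre. Leave alone.
- tamper: coffee tamper standing on its 58 mm round foot, 90 mm high; origin under its centre. Leave alone.
- cup: white china cup, 76 mm across, 58 mm high; origin under its centre. Leave alone.
Mind the look-alikes: they are no part of the job. Of the things like the grip, leave any that is white; of the rest the larger one is meant.

How it is judged:
By the outcome, as a careful person would: the job done as asked, in the order asked, and still so for the second after the job is handed in, with the robot touching nothing.
It also fails if it takes over 72 s, if anything falls off the work surface, if the arm or the gripper's body presses on something with over 40 N, if the wrist force passes 120 N, or if a joint passes its speed limit or range.

ROBOT

A 6-joint arm with a two-finger parallel gripper is mounted at the origin on the work surface. World frame = base frame: x ahead of the robot, y to its left, z up, the work surface at z = 0. Lengths are in m, angles in rad, forces in N, time in s.
With the tool pointing down it reaches from about 0.35 to 0.875 m from the base axis. Payload 15.5 kg.
Tool frame: the origin (TCP) lies at the very end of the fingers, on their centre line; the grasp point (between the pads) lies 19 mm behind it (grasp_offset is the distance from the TCP to the grasp point, in m); z points along the fingers, y is the line along which they close (so a half turn about z gives the same grasp; the last joint's range is limited). The gripper opens to 85 mm and grips with 20 to 120 N. Pads are 22 mm wide; open, the fingers measure 114 mm over their backs; the gripper's body (76 mm by 85 mm) begins 54 mm behind the grasp point. The pads swing forward as they close: fully open they stand 13 mm farther back than shut.
Start: joints at [-1.262, 0.494, 1.345, -0, 1.302, -0.096], TCP at [0.246, -0.575, 0.231] pointing down, gripper open.
Joint ranges: [-2.91, 2.91], [-0.82, 2.16], [0.22, 2.67], [-1.22, 4.37], [0.12, 2.79], [-3.08, 3.08]. Speed limits (rad/s): [1.89, 1.89, 2.57, 3.01, 3.01, 3.01].

INTERFACE

Orientations are given as a unit quaternion [w, x, y, z].
In Python, from workcell import * gives the robot as it stands. The module is installed in compiled form; this text tells all that it offers.
- The arm moves only by the tool carry_out, never from a script. Its argument "moves" is a list of rows, each a list of 3 entries, a list of its own where there are three numbers: the turn, a rotation vector about the world's x, y, z in rad, then the shift along the world's x, y, z in mm, then the opening, from -1 (shut) to 1 (fully open). A call has 1 to 10 rows; each row is the pose to reach, as a shift and turn from the pose commanded when the call began; what a row does not reach only later rows make up. A row lasts 1/8 s, in which the tool goes at most 62.5 mm and 10.7 degrees, less where a joint would pass 70% of its speed; a pose out of reach is approached as far as the arm can. A call with a gripper value outside its range is refused whole. The fingers move at their own pace and stop on an object; "squeeze" is the grip in N (left out, the last holds). Time passes only in rows, so rows that repeat a pose let the fingers close. It gives the time, the measured TCP pose, the force, the opening and the grip force at its end, in the units of the state.
- get_state(): the state, without advancing time (a new reading comes with each control period).
- get_image(name): name is "scene" or "side" or "wrist"; returns a dict with "frame" (400x640x3 uint8, red, green, blue), "range_z" (400x640 float32, m along the optical axis (not along the pixel's ray), 0 where there is no reading), "fx", "fy", "cx", "cy" (pixels), "position" and "rotation" of the camera in the world. Camera axes: x right, y down, z forward; pixel columns grow to the right and rows downward; lengths in m; the calibration is good to about 2 mm. A picture is of the moment at which its call begins.
- finish_job(): hands the job in; it is judged then, once.
Trained networks look in the newest picture that a camera, given by its name, has taken for a name from the list of things; names that differ only in an ending like _2 or _b are one class to them, and where a whole thing is asked for, a point or a joint stands for the part that bears it (a point fixed in the world has none). Each returns a list of dicts, best first, with "conf" (0 to 1); they miss things now and then, are a little off and sometimes report something else, mostly with a low value. They report only what shows in the picture. A call takes as long as a camera call. They do not tell look-alikes from the thing itself.
- masks_of(target, camera): "mask" (400x640 bool, what is visible of it) and "extent" ([centre column, centre row, width, height] in pixels, round what is visible of it).
The state is a dict: "time_s": time; "joint_positions": joint angles; "qvel": joint speeds; "effort": joint torques, N m; "tcp_pos": TCP position; "eef_rot": TCP orientation; "ft_force": force on the tool from outside, world axes, zero at the start; "torque": the same for the moment, N m; "grip_width": finger opening in m; "finger_force": force on a finger pad.
Only numpy, scipy, OpenCV 4.12 (cv2) and the standard library are available. Lean on these libraries where they do the work, as an engineer would, in place of code of your own. Each camera call takes 0.05 s, during which the arm holds its last target. There are 200 camera calls.

## Working session

There is one attempt and no reset: what is moved stays moved. The work goes in short steps, Python scripts to look and compute and a tool call to move; the robot and the scene stay as the last step left them, time stands still between calls to the robot, and variables do not carry over. Pictures are saved under pics/ and viewed, at most 10 in all, crops included, and the job is handed in when it is done.

Besides the shell and the picture viewer there is one more tool, called as name(argument=value, ...) on one line, values as JSON. carry_out: Moves the arm, as the interface text tells. Its arguments: {"type":"object","properties":{"moves":{"type":"array","items":{"type":"array"}},"squeeze":{"type":"number"}},"required":["moves"]}

```bash
mkdir -p pics; cat > h.py <<'E'
from workcell import *
import numpy as np, cv2
def pts(im,mask=None):
    z=im["range_z"]; v,u=np.nonzero((z>0)&(mask if mask is not None else True))
    d=z[v,u]; c=np.c_[(u-im["cx"])/im["fx"]*d,(v-im["cy"])/im["fy"]*d,d]
    R=np.array(im["rotation"])
    if R.shape!=(3,3):
        from scipy.spatial.transform import Rotation as Ro
        R=Ro.from_quat(R[[1,2,3,0]]).as_matrix()
    return c@R.T+np.array(im["position"]),u,v
def save(im,n): cv2.imwrite("pics/"+n,im["frame"][:,:,::-1])
E
python3 - <<'E'
from h import *
s=get_state();print({k:np.round(v,3).tolist() for k,v in s.items()})
fr=[]
for c in ["scene","side"]:
    im=get_image(c);fr.append(im["frame"][:,:,::-1]);print(c,np.round(im["position"],3),np.round(im["rotation"],2).tolist())
    for t in ["grip","wand","wand_end","nut","jug","tamper","cup"]:
        for r in masks_of(t,c):
            p,_,_=pts(im,r["mask"])
            print(t,round(r["conf"],2),np.round(r["extent"]).tolist(),r["mask"].sum(),np.round(np.median(p,0),3),np.round(np.percentile(p,2,0),3),np.round(np.percentile(p,98,0),3))
    cv2.imwrite("pics/%s0.png"%c,fr[-1])
E
```

```text
{'time_s': 0.0, 'joint_positions': [-1.263, 0.494, 1.346, 0.0, 1.302, -0.095], 'qvel': [0.0, 0.001, -0.001, 0.001, 0.002, -0.0], 'effort': [0.003, -88.215, -38.386, 0.0, 0.01, -0.0], 'tcp_pos': [0.245, -0.574, 0.231], 'eef_rot': [-0.001, 0.98, 0.201, -0.0], 'ft_force': [-0.288, 0.317, -0.212], 'torque': [0.03, 0.002, 0.008], 'finger_force': 0.0, 'grip_width': 0.086}
scene [ 1.106 -0.47   1.001] [-0.32, 0.87, 0.36, -0.13]
grip 0.66 [239.0, 331.0, 20.0, 20.0] 255 [ 0.681 -0.276  0.029] [ 0.66  -0.292 -0.   ] [ 0.693 -0.257  0.036]
grip 0.47 [204.0, 327.0, 21.0, 20.0] 257 [ 0.612 -0.321  0.029] [ 0.591 -0.337  0.004] [ 0.621 -0.304  0.037]
grip 0.47 [213.0, 358.0, 12.0, 14.0] 149 [ 0.68  -0.347  0.023] [ 0.664 -0.358  0.006] [ 0.69  -0.335  0.028]
wand 0.61 [361.0, 118.0, 30.0, 28.0] 164 [0.542 0.265 0.259] [0.364 0.218 0.002] [0.55  0.472 0.264]
wand_end 0.58 [336.0, 145.0, 16.0, 21.0] 136 [0.55  0.185 0.22 ] [0.543 0.156 0.197] [0.555 0.213 0.244]
nut 0.46 [375.0, 102.0, 10.0, 13.0] 90 [0.54  0.339 0.265] [0.525 0.332 0.251] [0.548 0.353 0.272]
jug 0.74 [261.0, 254.0, 36.0, 53.0] 1551
[... 497 characters left out ...]
71 -0.27   0.027] [ 0.658 -0.285  0.008] [ 0.691 -0.257  0.038]
wand 0.45 [284.0, 247.0, 23.0, 31.0] 230 [0.539 0.262 0.258] [ 0.53   0.055 -0.003] [0.687 0.322 0.263]
wand_end 0.63 [302.0, 235.0, 10.0, 0.0] 65 [0.545 0.179 0.216] [ 0.54   0.026 -0.002] [0.659 0.209 0.241]
nut 0.63 [268.0, 270.0, 13.0, 9.0] 105 [0.528 0.345 0.266] [0.518 0.334 0.251] [0.546 0.353 0.273]
jug 0.7 [353.0, 207.0, 25.0, 37.0] 875 [ 0.566 -0.094  0.063] [ 0.528 -0.148  0.008] [ 0.608 -0.064  0.102]
tamper 0.85 [398.0, 192.0, 22.0, 30.0] 346 [ 0.476 -0.247  0.028] [ 0.454 -0.276  0.001] [ 0.505 -0.228  0.092]
cup 0.6 [319.0, 182.0, 18.0, 27.0] 434 [ 0.737 -0.16   0.037] [ 0.699 -0.192  0.006] [ 0.768 -0.121  0.06 ]
```

```bash
python3 - <<'E'
import cv2
a=cv2.imread("pics/scene0.png")
cv2.imwrite("pics/sceneA.png",cv2.resize(a,(800,500)))
cv2.imwrite("pics/crop1.png",cv2.resize(a[300:380,170:270],(750,600),interpolation=cv2.INTER_CUBIC))
E
```

```text
(no output)
```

View pics/sceneA.png

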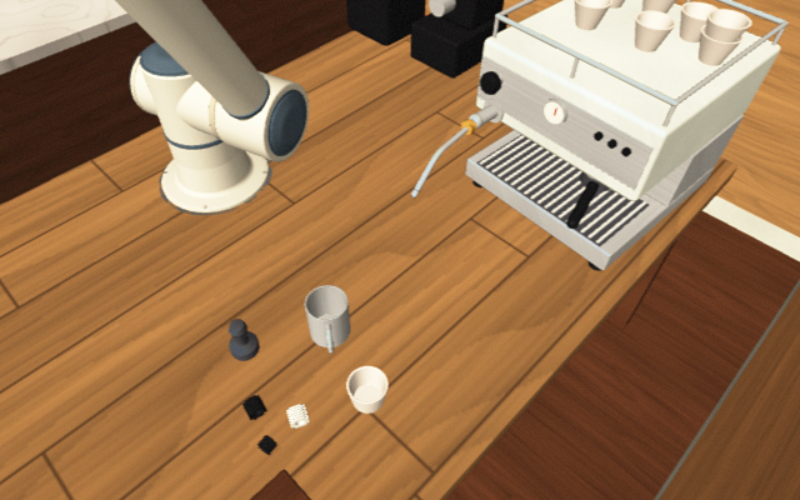

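View pics/crop1.png

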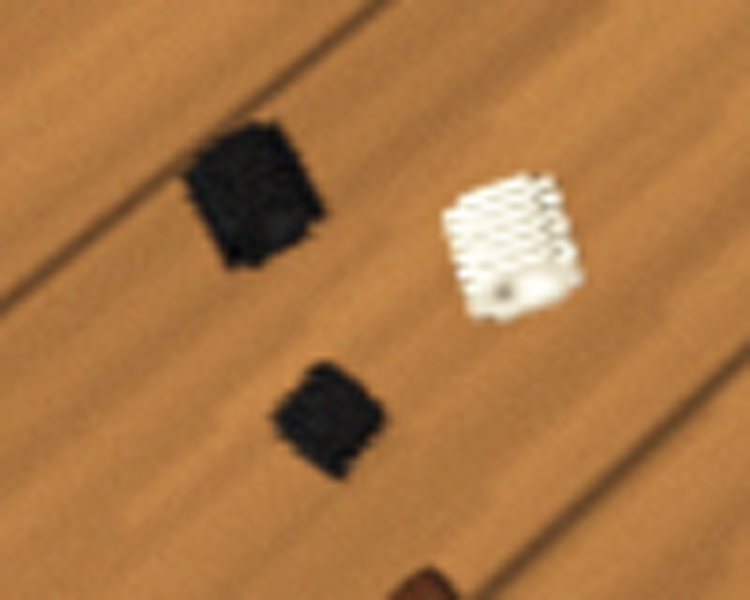

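The scene shows three grip-like things: a large black one at (204,327), a white one at (239,331) and a small black one at (213,358). By the description the one I want is the large black one at (204,327), about (0.607,-0.321), and the crop confirms it is the larger black one. I'll go above it and look with the wrist camera.

carry_out(moves=[[[0,0,0],[45,30,0],1],[[0,0,0],[90,60,0],1],[[0,0,0],[135,95,0],1],[[0,0,0],[180,125,0],1],[[0,0,0],[225,160,0],1],[[0,0,0],[270,190,0],1],[[0,0,0],[315,220,0],1],[[0,0,0],[360,250,0],1],[[0,0,0],[360,250,0],1],[[0,0,0],[360,250,0],1]], squeeze=30)

```text
time_s: 2.05
tcp_pos: [0.6053, -0.3247, 0.2311]
eef_rot: [-0.0, 0.98, 0.201, -0.0]
ft_force: [-0.5, -0.7, 0.2]
grip_width: 0.0855
finger_force: 0.0
```

```bash
python3 - <<'E'
from h import *
from scipy.spatial.transform import Rotation as Ro
s=get_state();print(s["time_s"],s["tcp_pos"],s["eef_rot"])
im=get_image("wrist");save(im,"w1.png")
for r in masks_of("grip","wrist"):
    p,u,v=pts(im,r["mask"]);print(round(r["conf"],2),np.round(r["extent"]).tolist(),np.round(np.median(p,0),4))
    for lo,hi in[(.005,.05),(.031,.038)]:
        q=p[(p[:,2]>lo)&(p[:,2]<hi)]
        if len(q)<10: continue
        rc=cv2.minAreaRect((q[:,:2]*1000).astype(np.float32));print(lo,len(q),[np.round(x,1) for x in rc],np.round(q.min(0),3),np.round(q.max(0),3))
E
```

```text
2.05 [ 0.60529574 -0.32470254  0.23105375] [-9.89499983e-05  9.79639913e-01  2.00762433e-01 -2.77837693e-04]
0.83 [357.0, 120.0, 20.0, 22.0] [ 0.6794 -0.3436  0.0239]
0.005 444 [array([ 679.7, -344.4]), array([24.6, 21.1]), np.float64(11.6)] [ 0.665 -0.357  0.005] [ 0.693 -0.332  0.027]
0.7 [300.0, 96.0, 38.0, 39.0] [ 0.6781 -0.2737  0.0315]
0.005 795 [array([ 677.7, -273.5]), array([32.8, 27.8]), np.float64(64.9)] [ 0.66  -0.294  0.016] [ 0.696 -0.254  0.035]
0.031 446 [array([ 677.9, -273.4]), array([20.6, 27.9]), np.float64(66.3)] [ 0.662 -0.288  0.031] [ 0.694 -0.26   0.035]
0.58 [314.0, 170.0, 34.0, 34.0] [ 0.6097 -0.3175  0.0311]
0.005 718 [array([ 608.4, -318.5]), array([33.3, 28. ]), np.float64(79.3)] [ 0.592 -0.336  0.005] [ 0.625 -0.3    0.036]
0.031 367 [array([ 608.5, -318.8]), array([21.1, 27. ]), np.float64(79.7)] [ 0.594 -0.331  0.031] [ 0.623 -0.306  0.036]
0.55 [228.0, 238.0, 54.0, 44.0] [ 0.4954 -0.2563  0.0251]
0.005 1333 [array([ 487.7, -254.6]), array([56.2, 49.6]), np.float64(75.7)] [ 0.459 -0.282  0.005] [ 0.513 -0.226  0.05 ]
0.031 64 [array([ 490.1, -255.3]), array([23., 10.]), np.float64(75.7)] [ 0.482 -0.265  0.031] [ 0.495 -0.243  0.038]
```

View pics/w1.png

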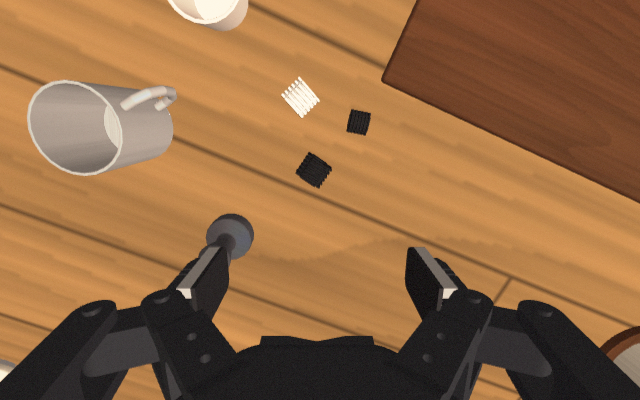

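The wrist view shows the large black grip at pixel (314,170). It is at (0.6085,-0.3186) with its bore along azimuth about -10.5°, and the measured 33x28 mm fits. Next I descend and grasp.

carry_out(moves=[[[0,0,-0.15],[3,6,-30],1],[[0,0,-0.3],[3,6,-75],1],[[0,0,-0.45],[3,6,-120],1],[[0,0,-0.588],[3,6,-165],1],[[0,0,-0.588],[3,6,-200],1],[[0,0,-0.588],[3,6,-218],1],[[0,0,-0.588],[3,6,-227],1],[[0,0,-0.588],[3,6,-227],1]], squeeze=30)

```text
time_s: 3.15
tcp_pos: [0.6087, -0.3191, 0.0048]
eef_rot: [0.0, 0.996, -0.092, 0.0]
ft_force: [-0.0, 1.2, -0.1]
grip_width: 0.0856
finger_force: 0.0
```

carry_out(moves=[[[0,0,0],[0,0,0],-1],[[0,0,0],[0,0,0],-1],[[0,0,0],[0,0,0],-1],[[0,0,0],[0,0,0],-1],[[0,0,0],[0,0,0],-1],[[0,0,0],[0,0,0],-1]], squeeze=30)

```text
time_s: 3.9
tcp_pos: [0.6089, -0.3189, 0.005]
eef_rot: [0.0, 0.996, -0.092, 0.0]
ft_force: [-1.2, 1.0, 5.9]
grip_width: 0.0333
finger_force: 30.1
```

carry_out(moves=[[[0,0,0],[0,0,10],-1],[[0,0,0],[0,0,60],-1],[[0,0,0.15],[0,20,120],-1],[[0,0,0.33],[-10,60,160],-1],[[0,0,0.51],[-20,110,190],-1],[[0,0,0.69],[-30,160,220],-1],[[0,0,0.87],[-35,210,250],-1],[[0,0,1.05],[-40,260,270],-1],[[0,0,1.23],[-45,310,290],-1],[[0,0,1.41],[-50,350,300],-1]], squeeze=40)

```text
time_s: 5.15
tcp_pos: [0.5583, 0.0331, 0.3062]
eef_rot: [0.001, 0.816, 0.578, 0.001]
ft_force: [-0.0, 0.6, -1.0]
grip_width: 0.0331
finger_force: 40.2
```

carry_out(moves=[[[0,0,0.18],[0,20,0],-1],[[0,0,0.36],[0,20,0],-1],[[0,0,0.45],[0,20,0],-1],[[0,0,0.45],[0,20,0],-1],[[0,0,0.45],[0,20,0],-1]])

```text
time_s: 5.78
tcp_pos: [0.5585, 0.0512, 0.3045]
eef_rot: [0.0, 0.67, 0.742, 0.0]
ft_force: [-0.3, -0.4, -0.4]
grip_width: 0.0332
finger_force: 40.2
```

```bash
python3 - <<'E'
from h import *
s=get_state();print(s["time_s"],s["tcp_pos"],s["eef_rot"],s["joint_positions"],s["ft_force"],s["torque"],s["grip_width"])
im=get_image("wrist");save(im,"w2.png");print(im["position"])
for t in ["wand","wand_end","nut","grip"]:
  for r in masks_of(t,"wrist"):
    p,u,v=pts(im,r["mask"]);print(t,round(r["conf"],2),np.round(r["extent"]).tolist(),len(p),np.round(np.median(p,0),4),np.round(np.percentile(p,2,0),3),np.round(np.percentile(p,98,0),3))
E
```

```text
5.775 [0.55847797 0.05121565 0.30454249] [7.40273349e-05 6.69912670e-01 7.42439899e-01 7.08268253e-05] [-1.50292248e-02  3.38059775e-01  1.39868524e+00  9.18963309e-06
  1.40464293e+00 -1.17644750e-01] [-0.2794295  -0.37207155 -0.35891255] [ 0.01189961 -0.00904412 -0.06665951] 0.03318371806611032
[0.55266647 0.12198107 0.44640778]
wand_end 0.6 [323.0, 36.0, 24.0, 71.0] 1161 [0.5515 0.1778 0.2109] [ 0.545  0.157 -0.001] [0.563 0.203 0.225]
grip 0.57 [318.0, 272.0, 77.0, 88.0] 5792 [0.5596 0.0567 0.3287] [0.544 0.037 0.303] [0.576 0.066 0.333]
```

View pics/w2.png

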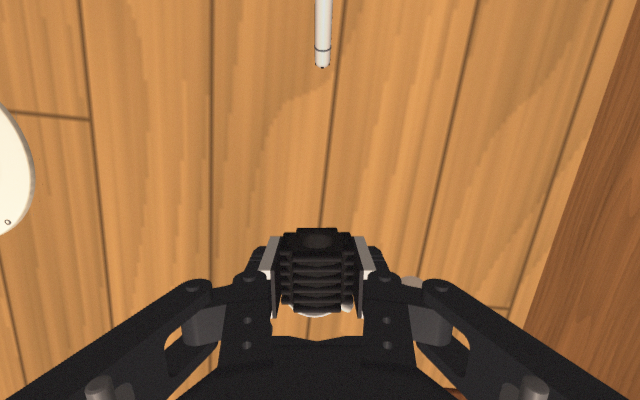

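```bash
cat >> h.py <<'E'
from scipy.optimize import least_squares
from scipy.spatial import cKDTree
def centre(p):  # ball xyz, azimuth -> centreline points, from s=40mm on
    bx,by,bz,a=p; t=np.radians(40)
    s=np.linspace(.04,.116,77); L=np.c_[s,0*s]
    th=np.linspace(0,t,43)[1:]; B=np.c_[.116+.06*np.sin(th),-.06+.06*np.cos(th)]
    u=np.linspace(0,.080-.006,75)[1:]; E=B[-1]+np.c_[u*np.cos(t),-u*np.sin(t)]
    q=np.r_[L,B,E]; return np.c_[bx+q[:,0]*np.cos(a),by+q[:,0]*np.sin(a),bz+q[:,1]]
def fitwand(P,p0,fixz=False):
    def f(p):
        return cKDTree(centre(p)).query(P)[0]-.006
    r=least_squares(f,p0,loss="soft_l1",f_scale=.001,x_scale=[.01,.01,.01,.1]); return r.x,np.sqrt(np.mean(np.clip(r.fun**2,0,1e-5)))
def tip(p):
    c=centre(p)[-1]; t=np.radians(40); a=p[3]
    d=np.array([np.cos(t)*np.cos(a),np.cos(t)*np.sin(a),-np.sin(t)]); return c+d*.006, -d
E
python3 - <<'E'
from h import *
A=[]
for c in ["scene","side","wrist"]:
    im=get_image(c);p,u,v=pts(im)
    k=(p[:,0]>.5)&(p[:,0]<.6)&(p[:,1]>.13)&(p[:,1]<.325)&(p[:,2]>.16)&(p[:,2]<.275)
    P=p[k]
    for n in range(2):
        x,e=fitwand(P,[.53,.377,.255,-1.47]); d=cKDTree(centre(x)).query(P)[0]; P=P[abs(d-.006)<.004]
    print(c,len(P),np.round(x,4),round(e,5),np.round(tip(x)[0],4))
    A.append(P)
P=np.r_[A[0],A[1]];x,e=fitwand(P,[.53,.377,.255,-1.47]);print(np.round(x,4),e,tip(x))
# held grip, wrist
q=p[(abs(p[:,0]-.558)<.03)&(abs(p[:,1]-.053)<.03)&(p[:,2]>.33)&(p[:,2]<.35)]
print(len(q),np.percentile(q[:,2],[5,50,95]))
m=(abs(q[:,2]-np.median(q[:,2]))<.0015);q=q[m]
print(cv2.minAreaRect((q[:,:2]*1000).astype(np.float32)),np.linalg.lstsq(np.c_[q[:,:2]-q[:,:2].mean(0),np.ones(len(q))],q[:,2],rcond=None)[0])
E
```

```text
scene 311 [ 0.5299  0.3706  0.2555 -1.4771] 0.00138 [0.5501 0.1557 0.1901]
side 247 [ 0.531   0.3681  0.2556 -1.48  ] 0.00133 [0.5506 0.1531 0.1901]
wrist 1120 [ 0.5332  0.3717  0.2541 -1.4782] 0.00054 [0.5531 0.1568 0.1886]
[ 0.5306  0.3699  0.2556 -1.4807] 0.00141110005505804 (array([0.55001439, 0.15487635, 0.19011435]), array([-0.06889045,  0.76294049,  0.64278761]))
4744 [0.33054711 0.33258065 0.34766841]
((559.4205322265625, 50.821590423583984), (59.10822296142578, 28.839723587036133), 6.507232189178467) [-0.00247673  0.00475521  0.33217476]
```

The wrist view shows the grip square between the pads at (318,272), its bore visible, and the wand tip at (322,66). The fitted tip is about (0.552,0.156,0.1895), and the grip centre is 12 mm behind the TCP. I'll tilt and line up about 40 mm short of the tip.

carry_out(moves=[[[0.139,0.014,-0.002],[-1,5,-15],-1],[[0.278,0.027,-0.004],[-2,10,-50],-1],[[0.417,0.041,-0.006],[-2,15,-90],-1],[[0.556,0.054,-0.008],[-3,30,-130],-1],[[0.695,0.068,-0.01],[-3,55,-159],-1],[[0.695,0.068,-0.01],[-3,71,-159],-1],[[0.695,0.068,-0.01],[-3,71,-159],-1],[[0.695,0.068,-0.01],[-3,71,-159],-1]])

```text
time_s: 7.18
tcp_pos: [0.5563, 0.1224, 0.1471]
eef_rot: [-0.251, 0.632, 0.696, 0.231]
ft_force: [0.1, 0.0, -0.5]
grip_width: 0.0331
finger_force: 40.2
```

```bash
cat > look.py <<'E'
from h import *
from scipy.spatial.transform import Rotation as Ro
import sys
s=get_state();R=Ro.from_quat(np.array(s["eef_rot"])[[1,2,3,0]]).as_matrix();T=np.array(s["tcp_pos"])
print(s["time_s"],"tcp",np.round(T,4),"x",np.round(R[:,0],4),"z",np.round(R[:,2],4),"F",np.round(s["ft_force"],2),"j",np.round(s["joint_positions"],2))
im=get_image("wrist");save(im,sys.argv[1])
p,u,v=pts(im); t=(p-T)@R*1000   # tool frame, mm
for r in masks_of("grip","wrist")[:1]:
    m=r["mask"]&(im["range_z"]>0); g=(pts(im,m)[0]-T)@R*1000
    q=g[abs(g[:,2]+29)<2.5]; print("grip flat",len(q),cv2.minAreaRect(q[:,:2].astype(np.float32)),np.median(q,0),np.polyfit(q[:,0],q[:,2],1))
k=(p[:,0]>.5)&(p[:,0]<.6)&(p[:,1]>.10)&(p[:,1]<.325)&(p[:,2]>.16)&(p[:,2]<.275)&(t[:,0]>22)
P=p[k];x=[.531,.371,.255,-1.478]
d=cKDTree(centre(x)).query(P)[0];P=P[d<.012]
for n in range(2):
    x,e=fitwand(P,x); d=cKDTree(centre(x)).query(P)[0]; P=P[abs(d-.006)<.003]
tp,d=tip(x);print(len(P),np.round(x,4),e,"tip",np.round(tp,4),"tool frame",np.round((tp-T)@R*1000,2),"dir",np.round(d@R,4))
E
python3 look.py w3.png
```

```text
7.175 tcp [0.5563 0.1224 0.1471] x [-0.0765  0.7641  0.6405] z [-0.0574  0.638  -0.7679] F [ 0.13  0.02 -0.52] j [-0.26  0.63  1.61  0.69  1.26 -0.7 ]
grip flat 1993 ((-1.2445621490478516, 1.3697614669799805), (21.25664710998535, 28.538434982299805), 89.3086166381836) [ -0.09039304   1.13735141 -27.44663999] [-2.56957352e-03 -2.74651721e+01]
4403 [ 0.5333  0.372   0.2542 -1.4786] 0.000533398722479396 tip [0.5532 0.1571 0.1887] tool frame [53.35  0.43 -9.65] dir [ 1.      0.0058 -0.0029]
```

View pics/w3.png

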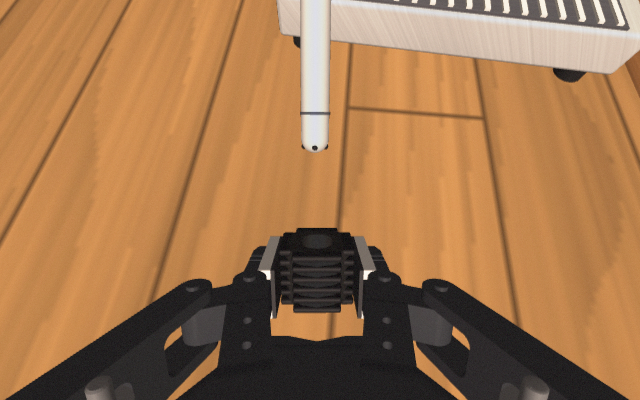

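The wrist view shows the tip at (315,148) right ahead of the grip's bore at (317,240). The lateral error is only about 0.8 mm each way and the gap is 40 mm. I correct that and enter slowly.

carry_out(moves=[[[0,0,0],[-1.6,9,7],-1],[[0,0,0],[-2.4,18,14.5],-1],[[0,0,0],[-3.2,25.5,20.5],-1],[[0,0,0],[-3.4,27.9,22.5],-1],[[0,0,0],[-3.6,30,24.2],-1],[[0,0,0],[-3.8,32,26],-1],[[0,0,0],[-4,34,27.7],-1],[[0,0,0],[-4.2,36,29.4],-1],[[0,0,0],[-4.3,38,31.1],-1],[[0,0,0],[-4.5,40,32.8],-1]])

```text
time_s: 8.52
tcp_pos: [0.5511, 0.1624, 0.1782]
eef_rot: [-0.253, 0.632, 0.695, 0.231]
ft_force: [-1.2, -0.5, -0.2]
grip_width: 0.0333
finger_force: 40.2
```

```bash
python3 look.py w4.png
```

```text
8.525 tcp [0.5511 0.1624 0.1782] x [-0.0729  0.7625  0.6429] z [-0.0592  0.6402 -0.7659] F [-1.2  -0.54 -0.19] j [-0.2   0.58  1.61  0.7   1.27 -0.62]
grip flat 1993 ((-1.2098312377929688, 1.365264892578125), (21.233436584472656, 28.4945125579834), 89.46713256835938) [  0.06243308   1.54409416 -27.38452522] [ 7.94498866e-04 -2.74334256e+01]
6404 [ 0.5334  0.3719  0.2541 -1.4792] 0.0004941738416775332 tip [0.5532 0.157  0.1887] tool frame [  2.44   1.59 -11.59] dir [1.0e+00 2.8e-03 2.0e-04]
```

View pics/w4.png

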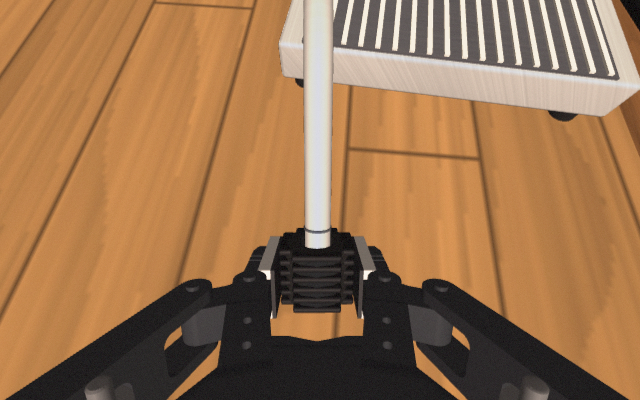

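It is threaded: the tube enters the bore at (317,245). Next I compute the path along the leg, bend and straight, fitting the bore axis to the tube with even clearance.

```bash
cat > plan.py <<'E'
# usage: plan.py s_end step : rows from the measured pose; s = grip centre's arc length from tip, mm
from h import *
from scipy.spatial.transform import Rotation as Ro
import sys
W=np.array([.5334,.3719,.2541,-1.4788]); G=np.array([-1.,1.4,-10.45])
G=G+np.array([float(a) for a in sys.argv[3:6]]) if len(sys.argv)>3 else G
t=np.radians(40)
def c2(s): # plan coordinate x outwards, z ; s mm from tip
    s=np.asarray(s,float); e=np.array([116+60*np.sin(t),-60+60*np.cos(t)]); b=np.clip((s-80)/60,0,t); th=t-b
    x=np.where(s<80,e[0]+(80-s)*np.cos(t),np.where(s<80+60*t,116+60*np.sin(th),116-(s-80-60*t)))
    z=np.where(s<80,e[1]-(80-s)*np.sin(t),np.where(s<80+60*t,-60+60*np.cos(th),0)); return x,z
def pose(s):
    q=np.linspace(max(s-14,0),s+14,41); x,z=c2(q); m,k=np.polyfit(x,z,1)
    r=z-m*x-k; k+=(r.max()+r.min())/2; x0,z0=c2(s); xc=(x0+m*(z0-k))/(1+m*m); zc=m*xc+k
    h=np.array([np.cos(W[3]),np.sin(W[3]),0]); u=-(h+np.array([0,0,m]));u/=np.linalg.norm(u)
    y=np.cross([0,0,-1.],-h); Z=np.cross(u,y); R=np.c_[u,y,Z]
    C=W[:3]*1000+h*xc+np.array([0,0,zc]); return C-R@G,R,C
st=get_state();T=np.array(st["tcp_pos"])*1000;R0=Ro.from_quat(np.array(st["eef_rot"])[[1,2,3,0]]).as_matrix()
from scipy.optimize import minimize_scalar
s0=minimize_scalar(lambda s:np.linalg.norm(pose(s)[2]-T-R0@G),bounds=(-20,191),method="bounded").x if 0 else min(np.arange(-20,191,.25),key=lambda s:np.linalg.norm(pose(s)[2]-T-R0@G))
p,R,C=pose(s0); u=R[:,0]
F=np.array(st["ft_force"]);print("t",round(st["time_s"],2),"s0",s0,"err in tool",np.round(R.T@(T+R0@G-C),2),"rotvec err",np.round(Ro.from_matrix(R0@R.T).as_rotvec(),4),"F tool",np.round(R.T@F,2),"torque",np.round(R.T@np.array(st["torque"]),2))
S=float(sys.argv[1]);n=int(np.ceil((S-s0)/float(sys.argv[2])))
for s in s0+(S-s0)*np.arange(1,n+1)/n:
    p,R,C=pose(s);print(round(s,1),[np.round(Ro.from_matrix(R@R0.T).as_rotvec(),3).tolist(),np.round(p-T,1).tolist(),-1])
E
python3 plan.py 22 3
```

```text
t 8.62 s0 -3.25 err in tool [-0.08 -0.24  1.14] rotvec err [ 0.0003 -0.0016  0.0022] F tool [-0.    1.05  0.34] torque [-0.05 -0.34 -0.01]
-0.4 [[-0.0, 0.002, -0.002], [0.1, 1.5, 2.7], -1]
2.4 [[-0.0, 0.002, -0.002], [-0.1, 3.6, 4.5], -1]
5.2 [[-0.0, 0.002, -0.002], [-0.3, 5.8, 6.3], -1]
8.0 [[-0.0, 0.002, -0.002], [-0.5, 7.9, 8.1], -1]
10.8 [[-0.0, 0.002, -0.002], [-0.7, 10.1, 9.9], -1]
13.6 [[-0.0, 0.002, -0.002], [-0.9, 12.2, 11.7], -1]
16.4 [[-0.0, 0.002, -0.002], [-1.1, 14.3, 13.5], -1]
19.2 [[-0.0, 0.002, -0.002], [-1.3, 16.5, 15.4], -1]
22.0 [[-0.0, 0.002, -0.002], [-1.5, 18.6, 17.2], -1]plan.py:13: RankWarning: Polyfit may be poorly conditioned
  q=np.linspace(max(s-14,0),s+14,41); x,z=c2(q); m,k=np.polyfit(x,z,1)
```

carry_out(moves=[[[0,0,0],[0.1,1.5,2.7],-1],[[0,0,0],[-0.1,3.6,4.5],-1],[[0,0,0],[-0.3,5.8,6.3],-1],[[0,0,0],[-0.5,7.9,8.1],-1],[[0,0,0],[-0.7,10.1,9.9],-1],[[0,0,0],[-0.9,12.2,11.7],-1],[[0,0,0],[-1.1,14.3,13.5],-1],[[0,0,0],[-1.3,16.5,15.4],-1],[[0,0,0],[-1.5,18.6,17.2],-1],[[0,0,0],[-1.5,18.6,17.2],-1]])

```text
time_s: 9.88
tcp_pos: [0.5496, 0.181, 0.1954]
eef_rot: [-0.253, 0.632, 0.695, 0.231]
ft_force: [0.0, -1.3, -0.4]
grip_width: 0.0333
finger_force: 40.2
```

```bash
python3 plan.py 53 3.5
```

```text
t 9.88 s0 22.0 err in tool [-0.06 -0.05 -0.03] rotvec err [ 0.0003 -0.0016  0.0022] F tool [-1.25 -0.08 -0.53] torque [ 0.   -0.37  0.  ]
25.4 [[-0.0, 0.002, -0.002], [-0.2, 2.7, 2.2], -1]
28.9 [[-0.0, 0.002, -0.002], [-0.4, 5.3, 4.4], -1]
32.3 [[-0.0, 0.002, -0.002], [-0.7, 8.0, 6.7], -1]
35.8 [[-0.0, 0.002, -0.002], [-0.9, 10.6, 8.9], -1]
39.2 [[-0.0, 0.002, -0.002], [-1.2, 13.2, 11.1], -1]
42.7 [[-0.0, 0.002, -0.002], [-1.4, 15.8, 13.3], -1]
46.1 [[-0.0, 0.002, -0.002], [-1.6, 18.5, 15.5], -1]
49.6 [[-0.0, 0.002, -0.002], [-1.9, 21.1, 17.7], -1]
53.0 [[-0.0, 0.002, -0.002], [-2.1, 23.7, 19.9], -1]plan.py:13: RankWarning: Polyfit may be poorly conditioned
  q=np.linspace(max(s-14,0),s+14,41); x,z=c2(q); m,k=np.polyfit(x,z,1)
```

carry_out(moves=[[[0,0.002,-0.002],[-0.2,2.7,2.2],-1],[[0,0.002,-0.002],[-0.4,5.3,4.4],-1],[[0,0.002,-0.002],[-0.7,8,6.7],-1],[[0,0.002,-0.002],[-0.9,10.6,8.9],-1],[[0,0.002,-0.002],[-1.2,13.2,11.1],-1],[[0,0.002,-0.002],[-1.4,15.8,13.3],-1],[[0,0.002,-0.002],[-1.6,18.5,15.5],-1],[[0,0.002,-0.002],[-1.9,21.1,17.7],-1],[[0,0.002,-0.002],[-2.1,23.7,19.9],-1],[[0,0.002,-0.002],[-2.1,23.7,19.9],-1]])

```text
time_s: 11.12
tcp_pos: [0.5475, 0.2047, 0.2153]
eef_rot: [-0.253, 0.633, 0.694, 0.23]
ft_force: [-0.3, 0.8, -1.3]
grip_width: 0.033
finger_force: 40.2
```

```bash
python3 look.py w5.png; python3 plan.py 80 3
```

```text
11.125 tcp [0.5475 0.2047 0.2153] x [-0.0704  0.7626  0.643 ] z [-0.0595  0.6403 -0.7658] F [-0.32  0.77 -1.32] j [-0.12  0.52  1.6   0.71  1.28 -0.52]
grip flat 2038 ((-1.325108528137207, 1.4203405380249023), (21.2724609375, 28.381620407104492), 89.91442108154297) [ -0.71621364   1.5671234  -27.44589078] [-2.49458985e-04 -2.74831250e+01]
5058 [ 0.5334  0.372   0.2542 -1.4789] 0.00044654808541607645 tip [0.5532 0.1571 0.1887] tool frame [-53.87   1.3  -10.49] dir [1.e+00 1.e-04 3.e-04]
t 11.22 s0 52.75 err in tool [-0.01  0.04  0.04] rotvec err [0.0003 0.0005 0.0001] F tool [-1.26  0.29 -0.42] torque [-0.1  -0.36 -0.01]
55.5 [[-0.0, -0.001, -0.0], [-0.2, 2.1, 1.8], -1]
58.2 [[-0.0, -0.001, -0.0], [-0.4, 4.1, 3.5], -1]
60.9 [[-0.0, -0.001, -0.0], [-0.6, 6.2, 5.3], -1]
63.6 [[-0.0, -0.001, -0.0], [-0.8, 8.3, 7.0], -1]
66.4 [[-0.0, -0.001, -0.0], [-1.0, 10.4, 8.8], -1]
69.1 [[-0.001, -0.001, -0.0], [-1.2, 12.5, 10.5], -1]
71.8 [[-0.005, -0.001, -0.0], [-1.4, 14.6, 12.2], -1]
74.6 [[-0.012, -0.002, -0.0], [-1.6, 16.6, 13.8], -1]
77.3 [[-0.026, -0.003, -0.0], [-1.8, 18.7, 15.4], -1]
80.0 [[-0.046, -0.005, -0.0], [-1.9, 20.7, 16.8], -1]plan.py:13: RankWarning: Polyfit may be poorly conditioned
  q=np.linspace(max(s-14,0),s+14,41); x,z=c2(q); m,k=np.polyfit(x,z,1)
```

carry_out(moves=[[[0,0,0],[-0.2,2.1,1.8],-1],[[0,0,0],[-0.4,4.1,3.5],-1],[[0,0,0],[-0.6,6.2,5.3],-1],[[0,0,0],[-0.8,8.3,7],-1],[[0,0,0],[-1,10.4,8.8],-1],[[-0.001,0,0],[-1.2,12.5,10.5],-1],[[-0.005,-0.001,0],[-1.4,14.6,12.2],-1],[[-0.012,-0.002,0],[-1.6,16.6,13.8],-1],[[-0.026,-0.003,0],[-1.8,18.7,15.4],-1],[[-0.046,-0.005,0],[-1.9,20.7,16.8],-1]])

```text
time_s: 12.48
tcp_pos: [0.5456, 0.2254, 0.2321]
eef_rot: [-0.236, 0.638, 0.7, 0.216]
ft_force: [-0.0, -0.8, -1.4]
grip_width: 0.0333
finger_force: 40.2
```

carry_out(moves=[[[0,0,0],[0,0,0],-1]])

```text
time_s: 12.6
tcp_pos: [0.5456, 0.2257, 0.2324]
eef_rot: [-0.236, 0.638, 0.7, 0.216]
ft_force: [0.0, -0.3, -0.6]
grip_width: 0.0334
finger_force: 40.2
```

```bash
python3 plan.py 98 2 2>/dev/null
```

```text
t 12.6 s0 80.5 err in tool [ 0.09  0.11 -0.05] rotvec err [ 0.0035 -0.0008  0.0007] F tool [-0.66  0.01  0.31] torque [-0.05 -0.35 -0.06]
82.4 [[-0.022, -0.001, -0.001], [-0.2, 1.3, 0.9], -1]
84.4 [[-0.045, -0.003, -0.001], [-0.4, 2.8, 1.8], -1]
86.3 [[-0.07, -0.005, -0.001], [-0.5, 4.2, 2.7], -1]
88.3 [[-0.097, -0.008, -0.001], [-0.6, 5.6, 3.5], -1]
90.2 [[-0.127, -0.011, -0.001], [-0.8, 6.9, 4.3], -1]
92.2 [[-0.158, -0.014, -0.001], [-0.9, 8.4, 5.1], -1]
94.1 [[-0.19, -0.016, -0.001], [-1.0, 9.8, 5.8], -1]
96.1 [[-0.222, -0.019, -0.001], [-1.2, 11.2, 6.4], -1]
98.0 [[-0.254, -0.022, -0.001], [-1.3, 12.7, 7.0], -1]
```

carry_out(moves=[[[-0.022,-0.001,-0.001],[-0.2,1.3,0.9],-1],[[-0.045,-0.003,-0.001],[-0.4,2.8,1.8],-1],[[-0.07,-0.005,-0.001],[-0.5,4.2,2.7],-1],[[-0.097,-0.008,-0.001],[-0.6,5.6,3.5],-1],[[-0.127,-0.011,-0.001],[-0.8,6.9,4.3],-1],[[-0.158,-0.014,-0.001],[-0.9,8.4,5.1],-1],[[-0.19,-0.016,-0.001],[-1,9.8,5.8],-1],[[-0.222,-0.019,-0.001],[-1.2,11.2,6.4],-1],[[-0.254,-0.022,-0.001],[-1.3,12.7,7],-1],[[-0.254,-0.022,-0.001],[-1.3,12.7,7],-1]])

```text
time_s: 13.85
tcp_pos: [0.5442, 0.2386, 0.2392]
eef_rot: [-0.146, 0.661, 0.724, 0.133]
ft_force: [0.4, -0.3, -0.7]
grip_width: 0.0332
finger_force: 40.2
```

```bash
python3 plan.py 116 2 2>/dev/null
```

```text
t 13.85 s0 98.25 err in tool [-0.12 -0.07  0.24] rotvec err [ 0.0042  0.0009 -0.0001] F tool [-0.61  0.4   0.56] torque [ 0.03 -0.22  0.02]
100.2 [[-0.037, -0.004, 0.0], [-0.1, 1.5, 0.8], -1]
102.2 [[-0.069, -0.007, 0.0], [-0.2, 3.0, 1.3], -1]
104.2 [[-0.102, -0.01, 0.0], [-0.3, 4.5, 1.8], -1]
106.1 [[-0.135, -0.013, 0.0], [-0.5, 6.1, 2.2], -1]
108.1 [[-0.167, -0.016, 0.0], [-0.6, 7.6, 2.6], -1]
110.1 [[-0.199, -0.019, 0.0], [-0.8, 9.2, 2.9], -1]
112.1 [[-0.231, -0.022, 0.0], [-0.9, 10.8, 3.1], -1]
114.0 [[-0.26, -0.025, 0.0], [-1.1, 12.4, 3.4], -1]
116.0 [[-0.287, -0.027, 0.0], [-1.2, 14.0, 3.6], -1]
```

carry_out(moves=[[[-0.037,-0.004,0],[-0.1,1.5,0.8],-1],[[-0.069,-0.007,0],[-0.2,3,1.3],-1],[[-0.102,-0.01,0],[-0.3,4.5,1.8],-1],[[-0.135,-0.013,0],[-0.5,6.1,2.2],-1],[[-0.167,-0.016,0],[-0.6,7.6,2.6],-1],[[-0.199,-0.019,0],[-0.8,9.2,2.9],-1],[[-0.231,-0.022,0],[-0.9,10.8,3.1],-1],[[-0.26,-0.025,0],[-1.1,12.4,3.4],-1],[[-0.287,-0.027,0],[-1.2,14,3.6],-1],[[-0.287,-0.027,0],[-1.2,14,3.6],-1]])

```text
time_s: 15.1
tcp_pos: [0.543, 0.2525, 0.2426]
eef_rot: [-0.04, 0.673, 0.738, 0.036]
ft_force: [0.1, 0.3, -0.2]
grip_width: 0.033
finger_force: 40.2
```

```bash
python3 plan.py 137 2.4 2>/dev/null
```

```text
t 15.1 s0 115.75 err in tool [ 0.11 -0.03  0.19] rotvec err [-0.0029 -0.0001 -0.0004] F tool [0.3  0.17 0.23] torque [-0.   -0.11  0.04]
118.1 [[-0.026, -0.003, 0.0], [-0.1, 1.9, 0.4], -1]
120.5 [[-0.051, -0.005, 0.0], [-0.3, 4.0, 0.6], -1]
122.8 [[-0.071, -0.007, 0.0], [-0.5, 6.1, 0.7], -1]
125.2 [[-0.086, -0.008, 0.0], [-0.7, 8.3, 0.8], -1]
127.6 [[-0.097, -0.009, 0.0], [-0.9, 10.5, 0.9], -1]
129.9 [[-0.104, -0.01, 0.0], [-1.2, 12.8, 1.0], -1]
132.3 [[-0.107, -0.01, 0.0], [-1.4, 15.1, 1.0], -1]
134.6 [[-0.108, -0.01, 0.0], [-1.6, 17.5, 1.1], -1]
137.0 [[-0.108, -0.01, 0.0], [-1.8, 19.8, 1.1], -1]
```

carry_out(moves=[[[-0.026,-0.003,0],[-0.1,1.9,0.4],-1],[[-0.051,-0.005,0],[-0.3,4,0.6],-1],[[-0.071,-0.007,0],[-0.5,6.1,0.7],-1],[[-0.086,-0.008,0],[-0.7,8.3,0.8],-1],[[-0.097,-0.009,0],[-0.9,10.5,0.9],-1],[[-0.104,-0.01,0],[-1.2,12.8,1],-1],[[-0.107,-0.01,0],[-1.4,15.1,1],-1],[[-0.108,-0.01,0],[-1.6,17.5,1.1],-1],[[-0.108,-0.01,0],[-1.8,19.8,1.1],-1],[[-0.108,-0.01,0],[-1.8,19.8,1.1],-1]])

```text
time_s: 16.35
tcp_pos: [0.5413, 0.2719, 0.2437]
eef_rot: [-0.0, 0.674, 0.738, 0.0]
ft_force: [0.1, -0.9, -0.1]
grip_width: 0.0332
finger_force: 40.2
```

```bash
python3 plan.py 160 2.6 2>/dev/null; python3 - <<'E'
from h import *
im=get_image("scene");save(im,"s2.png")
a=im["frame"][20:180,300:500,::-1];cv2.imwrite("pics/s2c.png",cv2.resize(a,(750,600),interpolation=cv2.INTER_CUBIC))
E
```

```text
t 16.35 s0 136.5 err in tool [ 0.04  0.04 -0.02] rotvec err [ 0.0006  0.0001 -0.0012] F tool [-0.94 -0.02  0.06] torque [-0.02  0.05  0.01]
138.8 [[-0.001, -0.0, 0.001], [-0.3, 2.3, -0.0], -1]
141.2 [[-0.001, -0.0, 0.001], [-0.5, 4.6, -0.0], -1]
143.6 [[-0.001, -0.0, 0.001], [-0.7, 7.0, -0.0], -1]
145.9 [[-0.001, -0.0, 0.001], [-0.9, 9.3, -0.0], -1]
148.2 [[-0.001, -0.0, 0.001], [-1.1, 11.6, -0.0], -1]
150.6 [[-0.001, -0.0, 0.001], [-1.3, 14.0, -0.0], -1]
153.0 [[-0.001, -0.0, 0.001], [-1.6, 16.3, -0.0], -1]
155.3 [[-0.001, -0.0, 0.001], [-1.8, 18.7, -0.0], -1]
157.6 [[-0.001, -0.0, 0.001], [-2.0, 21.0, -0.0], -1]
160.0 [[-0.001, -0.0, 0.001], [-2.2, 23.3, -0.0], -1]
```

View pics/s2c.png

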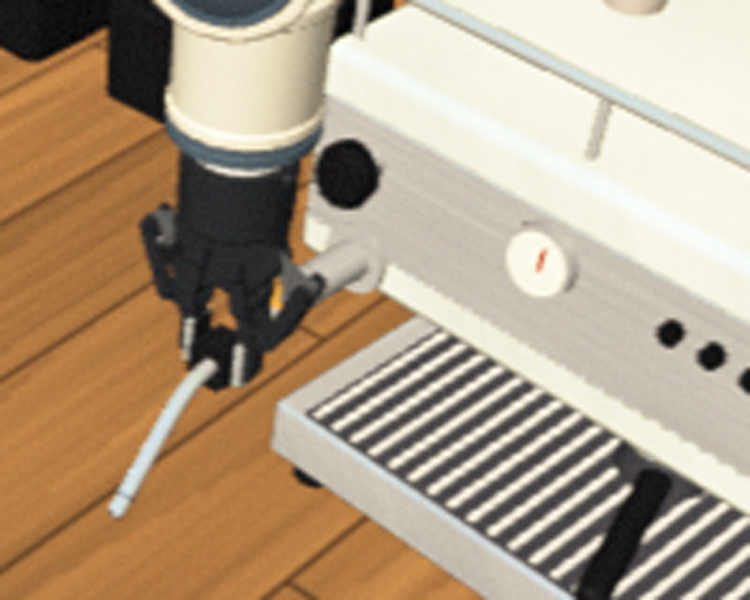

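The scene crop shows the grip past the bend, on the straight at about (215,355). A black knob on the machine sits at (347,175), so I check its clearance to the wrist.

```bash
python3 - <<'E'
from h import *
im=get_image("scene");p,u,v=pts(im)
k=(abs(u-392)<6)&(abs(v-67)<6);print("knob",np.round(p[k].min(0),3),np.round(p[k].max(0),3))
for c in ["side","scene","wrist"]:
    im=get_image(c);p,u,v=pts(im)
    for z0,z1 in[(.28,.34),(.34,.42),(.42,.7)]:
        q=p[(abs(p[:,0]-.537)<.10)&(p[:,1]>.37)&(p[:,1]<.6)&(p[:,2]>z0)&(p[:,2]<z1)]
        if len(q):print(c,z0,len(q),np.round(np.percentile(q,1,0),3),np.round(np.percentile(q,99,0),3))
E
```

```text
knob [0.524 0.387 0.321] [0.556 0.401 0.356]
side 0.28 1117 [0.476 0.404 0.281] [0.511 0.599 0.34 ]
side 0.34 6425 [0.477 0.398 0.343] [0.635 0.598 0.403]
side 0.42 1017 [0.488 0.44  0.424] [0.633 0.6   0.457]
scene 0.28 827 [0.486 0.388 0.281] [0.636 0.433 0.34 ]
scene 0.34 3096 [0.486 0.391 0.341] [0.635 0.598 0.403]
scene 0.42 554 [0.49  0.438 0.423] [0.633 0.6   0.457]
```

The knob front is at y≈0.387, z 0.32–0.356. The gripper body ends at about y=0.365, so it clears, and I go on.

carry_out(moves=[[[0,0,0],[-0.3,2.3,0],-1],[[0,0,0],[-0.5,4.6,0],-1],[[0,0,0.001],[-0.7,7,0],-1],[[0,0,0.001],[-0.9,9.3,0],-1],[[0,0,0.001],[-1.1,11.6,0],-1],[[0,0,0.001],[-1.3,14,0],-1],[[0,0,0.001],[-1.6,16.3,0],-1],[[0,0,0.001],[-1.8,18.7,0],-1],[[0,0,0.001],[-2,21,0],-1],[[0,0,0.001],[-2.2,23.3,0],-1]])

```text
time_s: 17.85
tcp_pos: [0.5391, 0.2952, 0.2437]
eef_rot: [-0.0, 0.674, 0.739, 0.0]
ft_force: [0.2, 0.2, -0.7]
grip_width: 0.0333
finger_force: 40.2
```

carry_out(moves=[[[0,0,0],[-0.2,2.5,0],-1],[[0,0,0],[-0.5,5,0],-1],[[0,0,0],[-0.7,7.5,0],-1],[[0,0,0],[-0.9,10,0],-1],[[0,0,0],[-1.2,12.5,0],-1],[[0,0,0],[-1.4,15,0],-1],[[0,0,0],[-1.7,17.5,0],-1],[[0,0,0],[-1.9,20,0],-1],[[0,0,0],[-1.9,20,0],-1]])

```text
time_s: 18.98
tcp_pos: [0.5371, 0.3153, 0.2436]
eef_rot: [-0.0, 0.674, 0.739, 0.0]
ft_force: [-0.3, 0.2, -0.8]
grip_width: 0.0333
finger_force: 40.2
```

```bash
python3 plan.py 189 1 2>/dev/null
```

```text
t 18.98 s0 180.25 err in tool [-0.12 -0.09  0.  ] rotvec err [ 0.0006  0.0002 -0.0001] F tool [ 0.27 -0.24  0.79] torque [ 0.02 -0.03 -0.03]
181.2 [[-0.001, -0.0, 0.0], [-0.0, 1.1, 0.0], -1]
182.2 [[-0.001, -0.0, 0.0], [-0.1, 2.1, 0.0], -1]
183.2 [[-0.001, -0.0, 0.0], [-0.2, 3.0, 0.0], -1]
184.1 [[-0.001, -0.0, 0.0], [-0.3, 4.0, 0.0], -1]
185.1 [[-0.001, -0.0, 0.0], [-0.4, 5.0, 0.0], -1]
186.1 [[-0.001, -0.0, 0.0], [-0.5, 5.9, 0.0], -1]
187.1 [[-0.001, -0.0, 0.0], [-0.5, 6.9, 0.0], -1]
188.0 [[-0.001, -0.0, 0.0], [-0.6, 7.9, 0.0], -1]
189.0 [[-0.001, -0.0, 0.0], [-0.7, 8.8, 0.0], -1]
```

carry_out(moves=[[[0,0,0],[-0.1,1,0],-1],[[0,0,0],[-0.2,2,0],-1],[[0,0,0],[-0.3,3,0],-1],[[0,0,0],[-0.4,4,0],-1],[[0,0,0],[-0.5,5,0],-1],[[0,0,0],[-0.5,5,0],-1]])

```text
time_s: 19.73
tcp_pos: [0.5366, 0.3202, 0.2437]
eef_rot: [-0.0, 0.674, 0.739, 0.0]
ft_force: [0.3, -0.2, -0.2]
grip_width: 0.0334
finger_force: 40.2
```

carry_out(moves=[[[0,0,0],[0,0.3,0],-1],[[0,0,0],[-0.1,0.6,0],-1],[[0,0,0],[-0.1,0.9,0],-1],[[0,0,0],[-0.1,0.9,0],-1]])

```text
time_s: 20.23
tcp_pos: [0.5366, 0.321, 0.2437]
eef_rot: [-0.0, 0.674, 0.739, 0.0]
ft_force: [-0.3, 0.3, -0.8]
grip_width: 0.0331
finger_force: 40.2
```

carry_out(moves=[[[0,0,0],[0,0.3,0],-1],[[0,0,0],[0,0.6,0],-1],[[0,0,0],[0,0.6,0],-1]])

```text
time_s: 20.6
tcp_pos: [0.5366, 0.3216, 0.2437]
eef_rot: [-0.0, 0.674, 0.739, 0.0]
ft_force: [0.1, 0.3, -0.5]
grip_width: 0.0336
finger_force: 40.2
```

carry_out(moves=[[[0,0,0],[0,0.2,0],-1],[[0,0,0],[0,0.4,0],-1],[[0,0,0],[0,0.4,0],-1]])

```text
time_s: 20.98
tcp_pos: [0.5366, 0.322, 0.2437]
eef_rot: [-0.0, 0.674, 0.739, 0.0]
ft_force: [0.8, 0.0, -1.0]
grip_width: 0.0336
finger_force: 40.2
```

carry_out(moves=[[[0,0,0],[-0.1,0.2,0],-1],[[0,0,0],[-0.1,0.4,0],-1],[[0,0,0],[-0.1,0.4,0],-1]])

```text
time_s: 21.35
tcp_pos: [0.5365, 0.3224, 0.2436]
eef_rot: [-0.0, 0.674, 0.739, 0.0]
ft_force: [-0.5, 0.0, -0.1]
grip_width: 0.0335
finger_force: 40.2
```

carry_out(moves=[[[0,0,0],[0,0.2,0],-1],[[0,0,0],[0,0.4,0],-1],[[0,0,0],[0,0.4,0],-1]])

```text
time_s: 21.72
tcp_pos: [0.5365, 0.3228, 0.2437]
eef_rot: [-0.0, 0.674, 0.739, 0.0]
ft_force: [-1.0, 0.6, -0.1]
grip_width: 0.0332
finger_force: 40.2
```

carry_out(moves=[[[0,0,0],[0,0.2,0],-1],[[0,0,0],[0,0.3,0],-1],[[0,0,0],[0,0.3,0],-1]])

```text
time_s: 22.1
tcp_pos: [0.5365, 0.323, 0.2437]
eef_rot: [-0.0, 0.674, 0.739, 0.0]
ft_force: [0.1, -0.8, -1.2]
grip_width: 0.0334
finger_force: 40.2
```

carry_out(moves=[[[0,0,0],[0,0.2,0],-1],[[0,0,0],[0,0.3,0],-1],[[0,0,0],[0,0.3,0],-1]])

```text
time_s: 22.48
tcp_pos: [0.5364, 0.323, 0.2437]
eef_rot: [-0.0, 0.674, 0.739, -0.0]
ft_force: [-0.6, -4.8, 1.4]
grip_width: 0.0332
finger_force: 40.4
```

carry_out(moves=[[[0,0,0],[-0.1,0.2,0],-1],[[0,0,0],[-0.1,0.3,0],-1],[[0,0,0],[-0.1,0.3,0],-1]])

```text
time_s: 22.85
tcp_pos: [0.5364, 0.323, 0.2437]
eef_rot: [0.0, 0.674, 0.739, -0.0]
ft_force: [-0.2, -8.5, 1.6]
grip_width: 0.0331
finger_force: 40.4
```

```bash
python3 plan.py 193 1 2>/dev/null
```

```text
t 22.85 s0 188.0 err in tool [-0.03 -0.05 -0.03] rotvec err [-0.0004  0.0002 -0.0006] F tool [-8.41 -0.95 -1.58] torque [ 0.05 -1.15  0.11]
189.0 [[0.0, -0.0, 0.001], [-0.0, 1.0, -0.0], -1]
190.0 [[0.0, -0.0, 0.001], [-0.1, 2.0, -0.0], -1]
191.0 [[0.0, -0.0, 0.001], [-0.2, 3.0, -0.0], -1]
192.0 [[0.0, -0.0, 0.001], [-0.3, 4.0, -0.0], -1]
193.0 [[0.0, -0.0, 0.001], [-0.4, 5.0, -0.0], -1]
```

Contact came at s=188.0 mm, where it should, with 8.5 N. A little more, then hold about 10 N steadily.

carry_out(moves=[[[0,0,0],[0,0.1,0],-1],[[0,0,0],[0,0.1,0],-1],[[0,0,0],[0,0.1,0],-1],[[0,0,0],[0,0.1,0],-1],[[0,0,0],[0,0.1,0],-1],[[0,0,0],[0,0.1,0],-1]])

```text
time_s: 23.6
tcp_pos: [0.5364, 0.3231, 0.2436]
eef_rot: [0.0, 0.674, 0.739, -0.0]
ft_force: [0.8, -7.7, 0.9]
grip_width: 0.0333
finger_force: 40.5
```

carry_out(moves=[[[0,0,0],[0,0.1,0],-1],[[0,0,0],[0,0.2,0],-1],[[0,0,0],[0,0.2,0],-1],[[0,0,0],[0,0.2,0],-1],[[0,0,0],[0,0.2,0],-1],[[0,0,0],[0,0.2,0],-1],[[0,0,0],[0,0.2,0],-1],[[0,0,0],[0,0.2,0],-1]])

```text
time_s: 24.6
tcp_pos: [0.5365, 0.3231, 0.2437]
eef_rot: [0.0, 0.674, 0.739, -0.0]
ft_force: [0.3, -9.7, 1.7]
grip_width: 0.0334
finger_force: 40.5
```

About 10 N held steadily for around a second. Now I release and back off straight up.

carry_out(moves=[[[0,0,0],[0,0,0],-0.1],[[0,0,0],[0,0,0],0.2],[[0,0,0],[0,0,0],0.6],[[0,0,0],[0,0,0],1],[[0,0,0],[0,0,0],1],[[0,0,0],[0,0,0],1],[[0,0,0],[0,0,0],1]])

```text
time_s: 25.48
tcp_pos: [0.5364, 0.3239, 0.2437]
eef_rot: [-0.0, 0.674, 0.739, 0.0]
ft_force: [-0.5, 0.7, -0.4]
grip_width: 0.0852
finger_force: 0.0
```

```bash
python3 - <<'E'
from h import *
s=get_state();print(s["time_s"],s["ft_force"],s["grip_width"])
im=get_image("wrist");save(im,"w6.png")
E
```

```text
25.475 [-0.45403457  0.67029468 -0.4485682 ] 0.08520095897291613
```

View pics/w6.png

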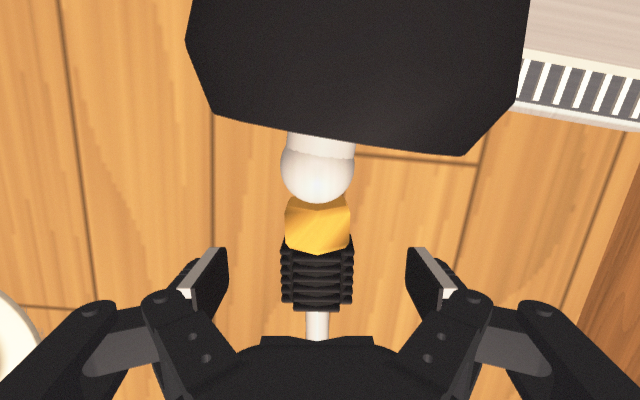

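The wrist view shows the grip (317,280) bearing on the brass nut (317,225), with the fingers clear. I retreat up and away from the machine.

carry_out(moves=[[[0,0,0],[0,0,8],1],[[0,0,0],[0,0,20],1],[[0,0,0],[0,0,40],1],[[0,0,0],[0,-5,65],1],[[0,0,0],[0,-30,90],1],[[0,0,0],[0,-70,110],1],[[0,0,0],[0,-110,120],1],[[0,0,0],[0,-150,120],1],[[0,0,0],[0,-150,120],1],[[0,0,0],[0,-150,120],1]])

```text
time_s: 26.78
tcp_pos: [0.5365, 0.1742, 0.3643]
eef_rot: [-0.0, 0.674, 0.739, 0.001]
ft_force: [0.2, -0.3, -0.3]
grip_width: 0.0855
finger_force: 0.0
```

```bash
python3 - <<'E'
from h import *
A=[]
for c in ["scene","side","wrist"]:
    im=get_image(c)
    if c!="wrist":
        a=im["frame"][40:200,260:460,::-1] if c=="scene" else im["frame"][160:320,190:390,::-1]; A.append(cv2.resize(a,(400,320),interpolation=cv2.INTER_CUBIC))
    p,u,v=pts(im);k=(p[:,0]>.5)&(p[:,0]<.6)&(p[:,1]>.13)&(p[:,1]<.30)&(p[:,2]>.16)&(p[:,2]<.275);P=p[k]
    if len(P)>50:
        x=[.5325,.371,.255,-1.479];P=P[cKDTree(centre(x)).query(P)[0]<.012];x,e=fitwand(P,x);print(c,np.round(x,4),np.round(tip(x)[0],4))
    for t in["grip","nut","jug","tamper","cup"]:
        for r in masks_of(t,c)[:4]:
            q=pts(im,r["mask"])[0]
            if len(q): print(c,t,round(r["conf"],2),np.round(np.median(q,0),3))
cv2.imwrite("pics/end.png",np.hstack(A));print(get_state()["time_s"])
E
```

```text
scene [ 0.5301  0.3705  0.2555 -1.4791] [0.5499 0.1555 0.1901]
scene grip 0.8 [ 0.68  -0.276  0.029]
scene grip 0.71 [0.542 0.314 0.264]
scene grip 0.57 [ 0.68  -0.347  0.022]
scene jug 0.91 [ 0.571 -0.105  0.061]
scene tamper 0.6 [ 0.491 -0.26   0.028]
scene cup 0.73 [ 0.727 -0.148  0.029]
side [ 0.5372  0.3556  0.255  -1.5414] [0.5436 0.1399 0.1895]
side grip 0.51 [0.527 0.318 0.266]
side grip 0.38 [ 0.676 -0.343  0.02 ]
side nut 0.41 [0.528 0.344 0.266]
side jug 0.62 [0.543 0.182 0.218]
side jug 0.57 [ 0.567 -0.096  0.062]
side jug 0.53 [0.539 0.255 0.259]
side tamper 0.68 [ 0.476 -0.247  0.029]
side cup 0.73 [ 0.731 -0.128  0.034]
wrist [ 0.5334  0.3719  0.2543 -1.4796] [0.5531 0.1569 0.1888]
wrist grip 0.62 [0.538 0.313 0.265]
wrist nut 0.46 [ 0.724 -0.13   0.025]
wrist jug 0.78 [ 0.571 -0.076  0.052]
wrist cup 0.59 [ 0.724 -0.129  0.027]
27.675
```

View pics/end.png

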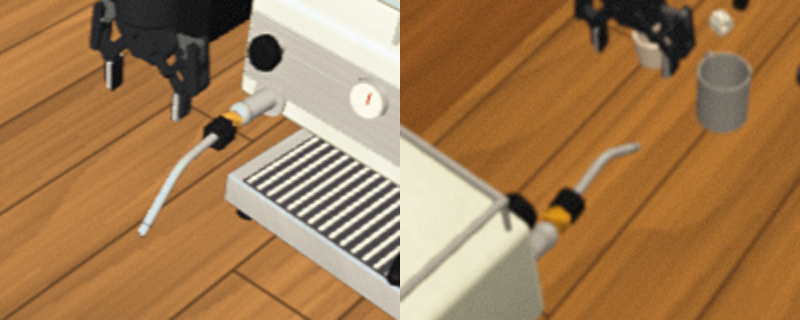

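Both views show the grip seated against the brass nut (scene (218,130), side (568,205)). The wand fit is unchanged, the jug, tamper and cup are where they were, and the gripper is clear.

```bash
python3 -c "
from workcell import *
print(finish_job())"
```

```text
the job is handed in; nothing more can be done
None
```

The larger black grip is threaded up the wand and round the bend, seated against the brass nut with a steady push of about 10 N and released; the wand, jug, tamper and cup are where they were, and the job was handed in at about 28 s.

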